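# Set the end stop and hold a sensor transmitter home in the corner of its read-out fixture

## Task

On the aluminium read-out fixture, swing the orange clamping lever of the blue end stop open, slide the stop along until its pointer is on the red mark, and swing the lever fully back to lock it there. Then put the grey sensor transmitter on the base plate, display up and cable gland away from the stop, and press it firmly home into the corner, flush with the steel back fence and with the stop at once, so that the spring contact in the stop is pushed right in. Finish while still holding it pressed there for the reader; leave the screwdriver, the beaker and the brass sensor head where they are.

Things in the scene. Friction and masses are not known exactly. Their poses are not given: they have to be found in the camera images.
- fixture: Read-out fixture fixed on the bench: aluminium base plate 200 x 340 x 12 mm. Origin: centre of its underside, on the bench top. x runs across the plate towards the fence, y along the fence, z up; turned a little about z. A white scale strip with black ticks lies on the plate behind the fence (x 58 to 84 mm, top 13 mm above the bench).
- fence: Fixed steel back fence on the plate, 24 mm thick (x), 330 mm long (y), 18 mm high: its top is 30 mm above the bench. Origin: on the plate's top (12 mm above the bench) in the plane of the fence's front face, at mid length; axes as the fixture's. The front face looks to -x and is the plane x = +30 mm of the fixture.
- stop: Blue end stop: an arm in front of the fence (x -88 to 0, y 0 to +14 mm, top 23.5 mm above the plate) on a saddle over it (x -8 to +33, y 0 to 60 mm, top 32 mm). Origin: the corner where the stop face (y = 0, looks to -y) meets the fence face on the plate's top; axes as the fixture's. A transmitter fully home has its box centre at x -28, y -45, z +29 mm here.
- stop_arm_end (a point): Point on the top edge of the stop arm, at mid thickness, 16 mm from its free end and 72 mm in front of the fence, 35.5 mm above the bench: the arm (14 mm thick along the fixture's y) can be pinched or pushed here. The stop slides along the fixture's y, its face from y -80 to +90 mm of the fixture; open, against about 5 N, and it stays where left; locked, it holds over 25 N.
- pointer (a point): Tip of the dark pointer, 14 mm long and 2.4 mm wide, that stands out behind the stop's saddle over the scale strip, 30 mm to +y of the stop face; it is to be brought over the red mark.
- mark: Red mark: tag 22 x 8 mm (8 mm along the fence), 1.6 mm thick, lying on the scale strip. Origin: centre of its underside; axes as the fixture's. The pointer belongs within its width.
- lever (a joint): Angle of the orange clamping lever about its upright screw, rad: 0 fully locked (handle pointing away from the robot, 40 degrees from the fixture's x axis towards its y axis), 1.22 fully open (110 degrees, to the side and a little back towards the robot); grows anticlockwise seen from above. It grips below about 0.8, stays where it is left, and takes about 0.15 Nm to turn, 0.25 Nm near the end of locking.
- lever_hub (a point): Point on the upright axis of the lever's screw, 75 mm above the bench; the hub is 24 mm across and reaches 71 mm above the bench. It moves with the stop.
- lever_grip (a point): Middle of the thick end of the lever handle, 58 mm out from the screw axis and 79 mm above the bench; the handle is a round bar 16 mm thick here, rising slightly outwards, its tip 78 mm from the axis and at most 91 mm above the bench.
- transmitter: Sensor transmitter to be loaded: grey die-cast box 56 (x) x 90 (y) x 58 mm (z), about 0.45 kg, dark display with red bars on its top, black seam round it. Origin: centre of its underside. Its -y end carries the black cable gland, 20 mm across and 18 mm long; its +y end has the brass contact pad that goes against the stop. Seated, its axes lie along the fixture's.
- transmitter_center (a point): Centre of the transmitter's box, half-way up (29 mm above its underside).
- gland_end (a point): Outer end of the transmitter's cable gland, 63 mm from the box's centre.
- contact (a joint): Spring contact: brass pin 8 mm across in the stop face, 28 mm from the fence and 12 mm above the plate, which stands 5 mm out of the face; value = how far it is pushed in, m, 0 to 0.0055 (0.005 when flush). It pushes back with 1.6 N at first and 3.6 N when flush.
- reader: Optical reader head on a rod with a magnetic foot, 50 x 50 mm, 230 mm high, fixed on the bench 190 mm behind the fixture's centre line. Not to be handled. Origin: centre of its foot on the bench.
- screwdriver: Bystander: screwdriver, 190 mm long, 26 mm thick, lying on the bench to the left of the fixture. Origin at its middle, on the bench.
- beaker_mid (a point): Bystander: open glass beaker, 64 mm across, 75 mm high; its centre half-way up.
- sensor_head_mid (a point): Bystander: brass sensor head, a turned part 44 mm across and 55 mm high; its centre half-way up.
Things that resemble listed ones, but are neither listed nor needed, are in the scene too. Leave any pink look-alike of the transmitter alone.

How it is judged:
On the way, in this order (a step that is already met when the one before it is completed fails the run):
1. the lever is open (value of joint lever above 0.95 rad), for 0.1 s.
2. the stop's pointer is on the red mark, lever still open (value of joint lever above 0.8 rad and y of pointer in the frame of mark between -0.004 and 0.004 m and linear speed of stop below 0.01 m/s), for 0.2 s.
3. the lever is locked again with the pointer on the mark (value of joint lever below 0.2 rad and y of pointer in the frame of mark between -0.004 and 0.004 m), for 0.2 s.
At the end, for the whole second after the job is handed in: Lever locked, pointer within 4 mm of the mark's middle; transmitter flat on the plate, display up, gland away from the stop, square within 0.04 rad, within 2.5 mm of home on both sides, contact in over 3 mm, held by the fingers with over 2 N on the fence and over 4 N on the stop, at rest (all of step 3 and x of transmitter_center in the frame of stop between -0.0305 and -0.025 m and y of transmitter_center in the frame of stop between -0.0475 and -0.042 m and z of transmitter_center in the frame of stop between 0.026 and 0.032 m and y of gland_end in the frame of stop below -0.09 m and angle between the y axis of transmitter and the y axis of fixture, either way round below 0.04 rad and angle between transmitter's own z axis and vertical below 0.05 rad and value of joint contact above 0.003 m and contact force between transmitter and fence above 2 N and contact force between transmitter and stop above 4 N and contact force between the fingers and transmitter above 1 N and linear speed of transmitter below 0.02 m/s); the arm keeps its last pose, push and grip.
It fails at once if the screwdriver is moved by more than 20 mm (distance of screwdriver from where it was at the start of the episode above 0.02 m).
It fails at once if the beaker is moved by more than 20 mm (distance of beaker_mid from where it was at the start of the episode above 0.02 m).
It fails at once if the sensor head is moved by more than 20 mm (distance of sensor_head_mid from where it was at the start of the episode above 0.02 m).
It also fails if it takes over 72 s, if anything falls off the work surface, if the arm or the gripper's body presses on something with over 40 N, if the wrist force passes 120 N, or if a joint passes its speed limit or range.

## Robot

A 7-joint arm with a two-finger parallel gripper is mounted at the origin on the work surface. World frame = base frame: x ahead of the robot, y to its left, z up, the work surface at z = 0. Lengths are in m, angles in rad, forces in N, time in s.
With the tool pointing down it reaches from about 0.425 to 0.925 m from the base axis. Payload 6.8 kg.
Tool frame: the origin (TCP) lies at the very end of the fingers, on their centre line; the grasp point (between the pads) lies 19 mm behind it; z points along the fingers, x is the direction in which the jaws open and shut, and the axes are right-handed (so a half turn about z gives the same grasp; the last joint's range is limited). The gripper opens to 85 mm and grips with 20 to 120 N. Pads are 22 mm wide; open, the fingers measure 114 mm over their backs; the gripper's body (76 mm by 85 mm) begins 54 mm behind the grasp point. The pads swing forward as they close: fully open they stand 13 mm farther back than shut.
Start: joints at [-1.339, 0.477, 0.022, 1.555, -0.011, 1.109, -0.083], TCP at [0.225, 0.636, 0.231] pointing down, gripper open.
Joint ranges: [-2.96, 2.96], [-0.34, 2.1], [-1.41, 1.46], [0.24, 2.44], [-1.37, 4.51], [0.17, 1.92], [-2.96, 2.96]. Speed limits (rad/s): [2.39, 2.39, 3.14, 3.14, 3.14, 3.14, 3.14].

## Interface

Orientations are given as a unit quaternion [w, x, y, z].
In Python, from station import bot gives the robot as it stands.
- The arm moves only by the shell command python3 -m creep 'ROWS' [FORCE]. ROWS is JSON, a list that holds one entry, the list of rows, each a list of 7 numbers: the shift along the tool's x, y, z in cm, then the turn, a rotation vector about the tool's x, y, z in rad, then the opening, from 0 (shut) to 1 (fully open). In form: [[[dx, dy, dz, wx, wy, wz, claw], ...]]. A call has 1 to 10 rows; each row is the pose to reach, as a shift and turn from the pose commanded when the call began, along the tool's axes at that moment; what a row does not reach only later rows make up. A row lasts 1/8 s, in which the tool goes at most 62.5 mm and 10.7 degrees, less where a joint would pass 70% of its speed; a pose out of reach is approached as far as the arm can. A call with a gripper value outside its range is refused whole. The fingers move at their own pace and stop on an object; FORCE is the grip in N (left out, the last holds). Time passes only in rows, so rows that repeat a pose let the fingers close. It gives the time, the measured TCP pose, the force and the opening at its end, in the units of the state.
- bot.get_obs(): the state, without advancing time (a new reading comes with each control period).
- bot.read_camera(name): name is "scene" or "top" or "wrist"; returns (picture, depth): 480x640x3 uint8, blue, green, red; 480x640 float32, m along the optical axis (not along the pixel's ray), 0 where there is no reading.
- bot.calibration(name): a dict with "mtx" (3x3 intrinsics, pixels), "rvec" (rotation vector, rad) and "tvec" (3), from world to camera coordinates, as OpenCV has them. Camera axes: x right, y down, z forward; pixel columns grow to the right and rows downward; lengths in m; the calibration is good to about 2 mm. The wrist camera is an equidistant fisheye: a pixel r from the principal point sees the ray r / f radians off the axis. A picture is of the moment at which its call begins: read the wrist's pose just before it. calibration takes no time and is no camera call; for the wrist camera it gives the pose at the moment of the call.
- bot.hand_in(): hands the job in, once; it reports no verdict.
Trained networks look in the newest picture that a camera, given by its name, has taken for a name from the list of things; names that differ only in an ending like _2 or _b are one class to them, and where a whole thing is asked for, a point or a joint stands for the part that bears it (a point fixed in the world has none). Each returns a list of dicts, best first, with "p" (0 to 1); they miss things now and then, are a little off and sometimes report something else, mostly with a low value. They report only what shows in the picture. A call takes as long as a camera call. They do not tell look-alikes from the thing itself.
- bot.find_in(camera, label): "xy" ([column, row] in pixels, amid what is visible of it).
- bot.silhouettes(camera, label): "mask" (480x640 bool, what is visible of it) and "xy" ([column, row] in pixels, amid what is visible of it).
The state is a dict: "t": time; "q": joint angles; "joint_vel": joint speeds; "joint_torque": joint torques, N m; "eef_pos": TCP position; "tool_rot": TCP orientation; "contact_force": force on the tool from outside, world axes, zero at the start; "torque": the same for the moment, N m; "gripper_width": opening from 0.0 (shut) to 1.0 (fully open).
Only numpy, scipy, OpenCV 4.12 (cv2) and the standard library are available. Lean on these libraries where they do the work, as an engineer would, in place of code of your own. Each camera call takes 0.05 s, during which the arm holds its last target.

## Working session

There is one attempt and no reset: what is moved stays moved. The work goes in short steps, Python scripts to look and compute and a shell command to move; the robot and the scene stay as the last step left them, time stands still between calls to the robot, and variables do not carry over. Pictures are saved under pics/ and viewed, and the job is handed in when it is done.

```bash
ls; mkdir -p pics; python3 - <<'E'
from station import bot
import cv2
print(bot.get_obs())
for n in ("scene","top","wrist"):
    im,d=bot.read_camera(n); cv2.imwrite(f"pics/{n}0.png",im)
    print(n,bot.calibration(n))
E
```

```text
pics
{'t': 0.0, 'q': array([-1.33907855,  0.47777505,  0.02235866,  1.55646661, -0.01153426,
        1.10931513, -0.08311868]), 'joint_vel': array([-1.82304416e-03,  1.02049700e-03, -7.38230834e-04,  1.86037625e-04,
        2.17759343e-03,  2.16070927e-05,  1.00935777e-03]), 'joint_torque': array([-1.12098930e-04, -5.96449757e+01,  1.60753325e+00, -2.81190026e+01,
        1.23930656e-02,  9.33466275e-03, -3.85729933e-06]), 'eef_pos': array([0.22480303, 0.6358242 , 0.23033648]), 'tool_rot': array([ 5.75642430e-04,  8.16499179e-01,  5.77345865e-01, -7.15142100e-04]), 'contact_force': array([0.37399913, 0.54019337, 0.37117086]), 'torque': array([-0.02262682,  0.03720661, -0.04369464]), 'gripper_width': 0.9975626620745304}
scene {'mtx': array([[480.17336776,   0.        , 318.58197341],
       [  0.        , 480.17336776, 240.81337182],
       [  0.        ,   0.        ,   1.        ]]), 'rvec': array([ 1.32071852,  2.45504894, -0.70949489]), 'tvec': array([ 0.33196382, -0.31812058,  1.34720021])}
top {'mtx': array([[564.60569714,   0.        , 322.22932576],
       [  0.        , 564.60569714, 248.98108154],
       [  0.        ,   0.        ,   1.        ]]), 'rvec': array([ 2.04755939, -2.16898054,  0.24582558]), 'tvec': array([-0.01845781,  0.58631157,  1.24195032])}
wrist {'mtx': array([[371.64829954,   0.        , 322.98144706],
       [  0.        , 371.64829954, 239.98482329],
       [  0.        ,   0.        ,   1.        ]]), 'rvec': array([-2.35852474, -1.67054386, -0.24479155]), 'tvec': array([-0.67355632, -0.03762385,  0.37956171])}
```

View pics/scene0.png

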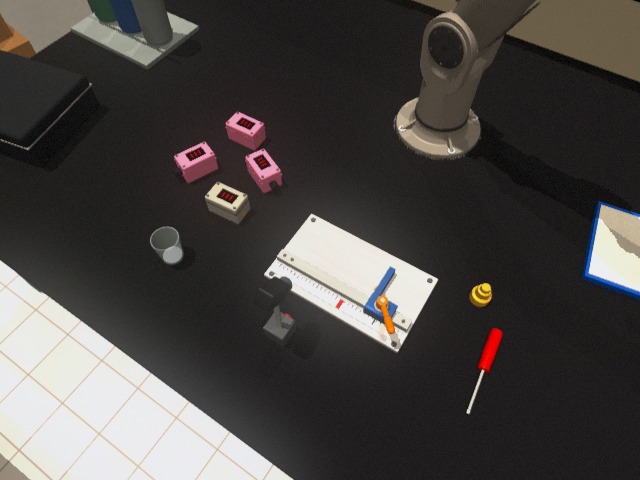

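View pics/top0.png

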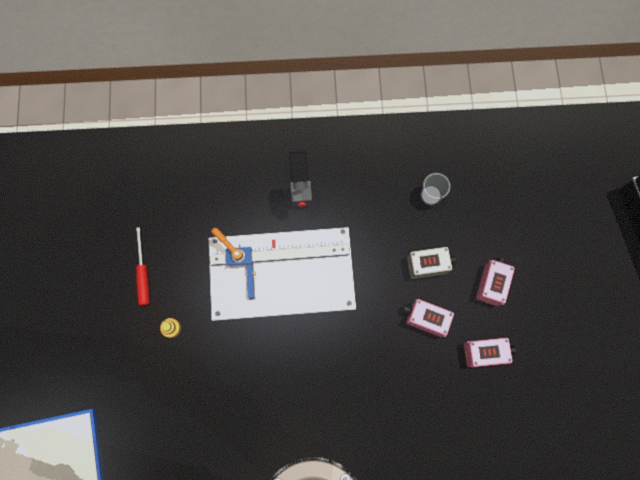

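View pics/wrist0.png

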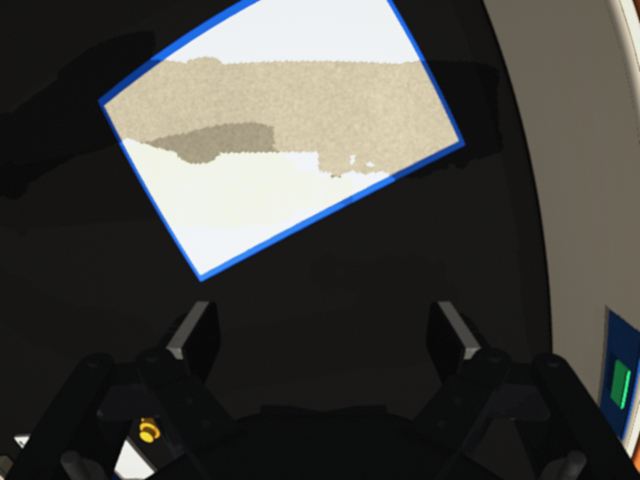

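The top picture shows the fixture around (282,272), with the stop's arm at (250,280), its lever at (225,242) and the red mark at (273,243). The grey transmitter is at (431,262) with its gland to the right. Three pink look-alikes are at (497,283), (431,318) and (489,352). The grey one at (431,262) fits the description. I'll enlarge it to confirm.

```bash
cat > h.py <<'E'
import numpy as np, cv2
from station import bot
def cal(n):
    c=bot.calibration(n); R=cv2.Rodrigues(np.array(c["rvec"],float))[0]
    return c["mtx"],R,np.array(c["tvec"],float).ravel()
def onplane(n,uv,z,C=None):
    K,R,t=C or cal(n); uv=np.atleast_2d(uv).astype(float)
    if n=="wrist":
        a=(uv-K[:2,2])/K[0,0]; r=np.linalg.norm(a,axis=1,keepdims=True)+1e-12
        d=np.hstack([a/r*np.sin(r),np.cos(r)])
    else: d=np.hstack([(uv-K[:2,2])/[K[0,0],K[1,1]],np.ones((len(uv),1))])
    c=-R.T@t; w=d@R
    s=(z-c[2])/w[:,2]
    return c+w*s[:,None]
def proj(n,P,C=None):
    K,R,t=C or cal(n); p=np.atleast_2d(P)@R.T+t
    if n=="wrist":
        r=np.linalg.norm(p[:,:2],axis=1,keepdims=True); th=np.arctan2(r,p[:,2:])
        return p[:,:2]/r*th*K[0,0]+K[:2,2]
    return p[:,:2]/p[:,2:]*K[0,0]+K[:2,2]
E
python3 - <<'E'
from h import *
im,d=bot.read_camera("top")
np.save("top_d.npy",d);cv2.imwrite("pics/top_raw.png",im)
a=cv2.resize(im[215:330,195:365],None,fx=4.5,fy=4.5,interpolation=cv2.INTER_CUBIC); cv2.imwrite("pics/fx.png",a)
a=cv2.resize(im[235:290,395:470],None,fx=10,fy=10,interpolation=cv2.INTER_CUBIC); cv2.imwrite("pics/tx.png",a)
z={"fixture":.012,"stop":.04,"pointer":.02,"mark":.0146,"lever":.075,"lever_grip":.079,"lever_hub":.071,"transmitter":.058,"reader":.1,"screwdriver":.013,"beaker_mid":.0375,"sensor_head_mid":.0275,"stop_arm_end":.0355,"gland_end":.029}
for l in z:
    r=bot.silhouettes("top",l)
    for e in r[:4]:
        m=e["mask"]; dd=d[m]; dd=dd[dd>0]
        print(l,round(e["p"],2),np.round(e["xy"],1),np.round(onplane("top",e["xy"],z[l])[0],4),m.sum(),np.round(dd.min() if len(dd) else 0,3))
        if l in("fixture","transmitter"): np.save(f"m_{l}.npy",m)if e is r[0] else 0
E
```

```text
fixture 0.71 [278.7 280.9] [0.5244 0.0549 0.012 ] 10799 1.285
stop 0.87 [242.3 255.4] [0.5852 0.1361 0.04  ] 827 1.285
pointer 0.89 [247.6 259.1] [0.5799 0.1263 0.02  ] 818 1.285
lever 0.74 [227.9 244.9] [0.6041 0.164  0.075 ] 279 1.285
lever_grip 0.54 [230.7 244.9] [0.6027 0.157  0.079 ] 231 1.285
lever_hub 0.53 [230.3 247. ] [0.5997 0.1592 0.071 ] 228 1.285
transmitter 0.81 [430.3 260.7] [ 0.5438 -0.301   0.058 ] 1096 1.296
transmitter 0.76 [495.1 282.3] [ 0.4848 -0.4449  0.058 ] 1257 1.284
transmitter 0.67 [429.6 314.3] [ 0.4202 -0.2869  0.058 ] 1163 1.269
transmitter 0.57 [485.6 353. ] [ 0.3268 -0.4035  0.058 ] 1205 1.25
reader 0.67 [296.4 180.5] [ 0.7421 -0.0013  0.1   ] 1020 1.182
reader 0.24 [292.4 253.2] [0.5706 0.0159 0.1   ] 1252 1.328
screwdriver 0.96 [139.2 281.2] [0.5425 0.3857 0.013 ] 581 1.31
beaker_mid 0.61 [435.6 189.9] [ 0.7214 -0.3357  0.0375] 693 1.32
beaker_mid 0.52 [242.7 258.9] [0.5773 0.1357 0.0375] 868 1.285
sensor_head_mid 0.64 [170.5 328.3] [0.4254 0.3077 0.0275] 291 1.267
sensor_head_mid 0.17 [240.3 256.5] [0.5856 0.1425 0.0275] 852 1.285
stop_arm_end 0.82 [237.3 256. ] [0.5854 0.1485 0.0355] 851 1.285
stop_arm_end 0.58 [435.4 189.3] [ 0.7236 -0.3358  0.0355] 746 1.32
gland_end 0.7 [488.4 354.3] [ 0.3241 -0.418   0.029 ] 1163 1.25
gland_end 0.61 [495.2 283.1] [ 0.4871 -0.4542  0.029 ] 1264 1.284
gland_end 0.55 [428.3 259.3] [ 0.553  -0.3027  0.029 ] 1173 1.296
gland_end 0.27 [137.6 282.6] [0.5364 0.3844 0.029 ] 504 1.31
```

View pics/fx.png

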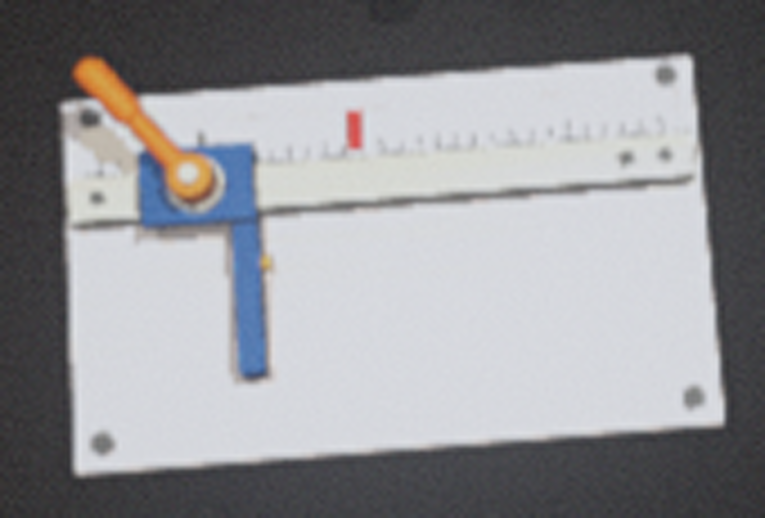

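View pics/tx.png

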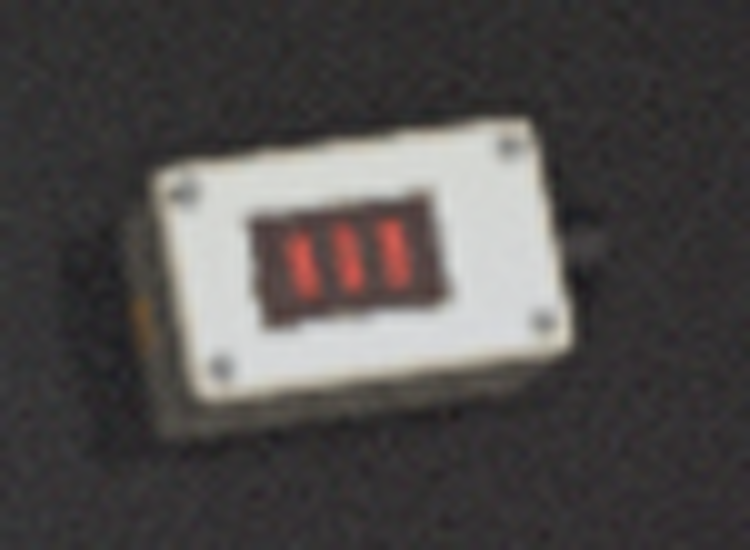

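The enlarged crop confirms the grey box: brass pad on its left, gland on its right, display up. In the fixture crop the lever is locked (up-left), the pointer is near (200,138) and the mark near (354,129).

```bash
python3 - <<'E'
from h import *
g=cv2.cvtColor(cv2.imread("pics/top_raw.png"),cv2.COLOR_BGR2GRAY)
f=lambda a,x0,y0,s:(np.array(a,float)+.5)/s-.5+[x0,y0]
pc=f([[62,102],[691,55],[723,425],[76,473]],195,215,4.5)
W=onplane("top",pc,.012); print(W.round(4)); c=W.mean(0)
e=((W[0]-W[1])+(W[3]-W[2]))/2; print("len",[np.linalg.norm(W[i]-W[i-1]).round(4) for i in range(4)])
yaw=np.arctan2(-e[0],e[1]); print("fixture",c.round(4),"yaw",yaw)
ex=np.array([np.cos(yaw),np.sin(yaw)]);ey=np.array([-ex[1],ex[0]])
def loc(w): d=w[:,:2]-c[:2]; return np.c_[d@ex,d@ey]
for n,p,z in [("pointer tip",(200,134),.02),("mark",(354,129),.0146),("hub",(187,175),.071),("levertip",(88,70),.08),("arm corners",(268,375),.0355),("armL",(238,375),.0355),("saddle TR",(257,146),.044),("saddle TL",(142,152),.044),("fence front R",(690,180),.03),("fence frL",(72,226),.03)]:
    w=onplane("top",f([p],195,215,4.5),z); print(n,w.round(4),loc(w).round(4))
b=f([[155,172],[527,120],[573,350],[205,402]],395,235,10)
B=onplane("top",b,.058); print(B.round(4),[np.linalg.norm(B[i]-B[i-1]).round(4) for i in range(4)],B.mean(0).round(4))
e=((B[0]-B[1])+(B[3]-B[2]))/2; print("box yaw",np.arctan2(-e[0],e[1]))
E
```

```text
[[ 0.641   0.2204  0.012 ]
 [ 0.6478 -0.1193  0.012 ]
 [ 0.447  -0.1224  0.012 ]
 [ 0.4414  0.2159  0.012 ]]
len [np.float64(0.1996), np.float64(0.3398), np.float64(0.2009), np.float64(0.3383)]
fixture [0.5443 0.0486 0.012 ] yaw 0.018319007839809835
pointer tip [[0.6171 0.1457 0.02  ]] [[0.0746 0.0957]]
mark [[0.6165 0.064  0.0146]] [[0.0725 0.014 ]]
hub [[0.5836 0.1461 0.071 ]] [[0.0411 0.0967]]
levertip [[0.6395 0.1941 0.08  ]] [[0.0979 0.1437]]
arm corners [[0.4836 0.1119 0.0355]] [[-0.0595  0.0644]]
armL [[0.4845 0.1274 0.0355]] [[-0.0583  0.0798]]
saddle TR [[0.6032 0.1129 0.044 ]] [[0.0601 0.0632]]
saddle TL [[0.6034 0.173  0.044 ]] [[0.0614 0.1233]]
fence front R [[ 0.575  -0.1129  0.03  ]] [[ 0.0278 -0.1621]]
fence frL [[0.5689 0.2127 0.03  ]] [[0.0276 0.1636]]
[[ 0.5677 -0.256   0.058 ]
 [ 0.5751 -0.3438  0.058 ]
 [ 0.5202 -0.3486  0.058 ]
 [ 0.5129 -0.2625  0.058 ]] [np.float64(0.0552), np.float64(0.0882), np.float64(0.0551), np.float64(0.0865)] [ 0.5439 -0.3027  0.058 ]
box yaw 0.084268620937327
```

```bash
cat >> h.py <<'E'
from scipy.spatial.transform import Rotation as Rn
def pose():
    o=bot.get_obs(); q=o["tool_rot"]; return np.array(o["eef_pos"]),Rn.from_quat([q[1],q[2],q[3],q[0]]),o
def rows(wps):
    """wps: (x,y,z,psi_deg) world, tool down"""
    p,R,o=pose(); X=R.as_matrix()[:,0]; print("t",round(o["t"],2),"TCP",p.round(4),"psi",np.degrees(np.arctan2(X[1],X[0])).round(2),"tilt",np.degrees(np.arccos(-R.as_matrix()[2,2])).round(2),"F",np.round(o["contact_force"],1),"w",round(o["gripper_width"],3))
    for x,y,z,ps in wps:
        a=np.radians(ps); T=np.array([[np.cos(a),np.sin(a),0],[np.sin(a),-np.cos(a),0],[0,0,-1]])
        d=R.inv().apply(np.array([x,y,z])-p)*100; w=(R.inv()*Rn.from_matrix(T)).as_rotvec()
        print(np.round(d,2),np.round(w,3))
F0=np.array([.5443,.0486]); YAW=.0183
def fw(x,y):
    c,s=np.cos(YAW),np.sin(YAW); return F0+[c*x-s*y,s*x+c*y]
def fl(w):
    d=np.asarray(w)[...,:2]-F0; c,s=np.cos(YAW),np.sin(YAW); return np.stack([d[...,0]*c+d[...,1]*s,-d[...,0]*s+d[...,1]*c],-1)
E
python3 - <<'E'
from h import *
d=np.load("top_d.npy")
m=cv2.imread("pics/top_raw.png")
# high things: heights from depth
K,R,t=cal("top"); v,u=np.mgrid[140:215,270:330]; dd=d[140:215,270:330]
P=np.stack([(u-K[0,2])/K[0,0]*dd,(v-K[1,2])/K[0,0]*dd,dd],-1).reshape(-1,3); w=(P-t)@R
s=(w[:,2]>.02)&(dd.ravel()>0); w=w[s]
for a,b in [(.02,.06),(.06,.12),(.12,.18),(.18,.3)]:
    k=w[(w[:,2]>a)&(w[:,2]<b)]
    if len(k): print(a,len(k),k.min(0).round(3),k.max(0).round(3))
rows([(.627,.184,.16,-49)])
E
```

```text
0.02 369 [ 0.704 -0.035  0.02 ] [0.764 0.016 0.059]
0.06 8 [ 0.729 -0.013  0.061] [ 0.732 -0.006  0.073]
0.12 20 [ 0.696 -0.024  0.174] [0.711 0.005 0.18 ]
0.18 589 [ 0.694 -0.028  0.18 ] [0.774 0.008 0.231]
t 0.9 TCP [0.2249 0.6364 0.2313] psi 70.53 tilt 0.0 F [-0.1 -0.   0.1] w 1.001
[-29.26  52.99   7.13] [0.    0.    2.086]
```

```bash
python3 -m creep '[[[-29.3,53,7,0,0,2.086,0.5],[-29.3,53,7,0,0,2.086,0.5],[-29.3,53,7,0,0,2.086,0.5],[-29.3,53,7,0,0,2.086,0.5],[-29.3,53,7,0,0,2.086,0.5],[-29.3,53,7,0,0,2.086,0.5],[-29.3,53,7,0,0,2.086,0.5],[-29.3,53,7,0,0,2.086,0.5],[-29.3,53,7,0,0,2.086,0.5],[-29.3,53,7,0,0,2.086,0.5]]]' 40
python3 - <<'E'
from h import *
rows([(.627,.184,.16,-49)])
E
```

```text
t: 2.15
eef_pos: [0.6287, 0.1808, 0.1614]
tool_rot: [0.0, 0.947, -0.32, 0.0]
contact_force: [-0.1, 0.2, -0.3]
gripper_width: 0.501
t 2.15 TCP [0.6287 0.1808 0.1614] psi -37.36 tilt 0.06 F [-0.1  0.2 -0.3] w 0.501
[-0.33 -0.15  0.13] [-0.    -0.001  0.203]
```

```bash
python3 -m creep '[[[-0.35,-0.15,0.15,0,0,0.2,0.5],[-0.35,-0.15,0.15,0,0,0.2,0.5]]]' 40
python3 - <<'E'
from h import *
C=cal("wrist");im,d=bot.read_camera("wrist"); cv2.imwrite("pics/w1.png",im)
hub=np.r_[fw(.041,.096),.071]; 
for a in (40,):
    th=np.radians(a)+YAW; g=np.r_[hub[:2]+.058*np.array([np.cos(th),np.sin(th)]),.079]
    print("hub",hub,"grip",g,proj("wrist",[hub,g],C).round(1))
    tp=np.r_[hub[:2]+.078*np.array([np.cos(th),np.sin(th)]),.083];print(proj("wrist",[tp],C))
rows([(.627,.184,.062,-49)])
E
```

```text
t: 2.4
eef_pos: [0.625, 0.187, 0.1594]
tool_rot: [0.0, 0.912, -0.409, -0.0]
contact_force: [-0.8, 0.0, 0.5]
gripper_width: 0.501
hub [0.58353643 0.14533418 0.071     ] grip [0.62727735 0.18342266 0.079     ] [[328.5 323.2]
 [330.4 249.2]]
[[331.10030159 219.89832019]]
t 2.45 TCP [0.6248 0.1876 0.1595] psi -48.15 tilt 0.03 F [0.1 1.1 0.3] w 0.497
[0.42 0.07 9.75] [0.    0.    0.015]
```

View pics/w1.png

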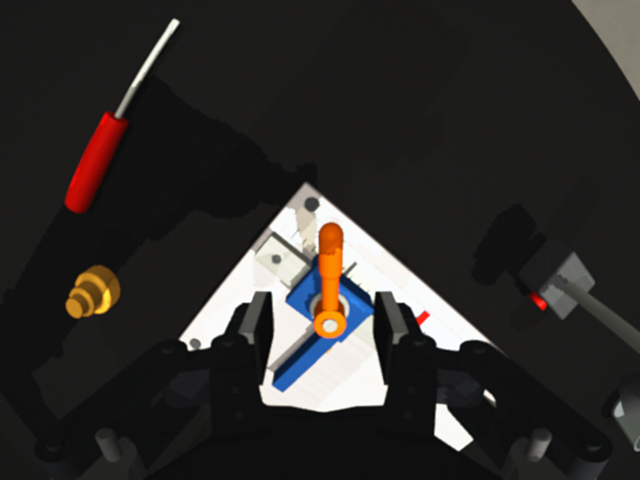

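The wrist picture shows the lever hub at (330,324) and its tip at (331,226), right where my estimate projects. I'll descend with the fingers straddling the handle.

```bash
python3 -m creep '[[[0.3,0.1,5,0,0,0.015,0.5],[0.3,0.1,9.8,0,0,0.015,0.5],[0.3,0.1,9.8,0,0,0.015,0.4],[0.3,0.1,9.8,0,0,0.015,0.34],[0.3,0.1,9.8,0,0,0.015,0.34]]]' 40
python3 - <<'E'
from h import *
hub=fw(.041,.096)
w=[]
for a in (40,50,60,70,80,90,100,110,115):
    th=np.radians(a)+YAW; w.append((*(hub+.058*np.array([np.cos(th),np.sin(th)])),.062,a+1-90))
rows(w)
E
```

```text
t: 3.08
eef_pos: [0.628, 0.1845, 0.0643]
tool_rot: [-0.001, 0.909, -0.416, 0.001]
contact_force: [0.3, 0.3, 0.1]
gripper_width: 0.339
t 3.08 TCP [0.628  0.1845 0.0643] psi -49.16 tilt 0.23 F [0.3 0.3 0.1] w 0.339
[0.04 0.12 0.23] [-0.004 -0.001 -0.003]
[-0.97  0.22  0.23] [-0.004 -0.002 -0.177]
[-1.94  0.48  0.23] [-0.004 -0.002 -0.352]
[-2.86  0.91  0.22] [-0.003 -0.002 -0.526]
[-3.68  1.49  0.22] [-0.003 -0.002 -0.701]
[-4.4   2.21  0.22] [-0.003 -0.003 -0.875]
[-4.97  3.04  0.21] [-0.003 -0.003 -1.05 ]
[-5.4   3.96  0.21] [-0.003 -0.003 -1.225]
[-5.55  4.44  0.21] [-0.002 -0.004 -1.312]
```

```bash
python3 -m creep '[[[-1.0,0.2,0.2,0,0,-0.177,0.34],[-1.95,0.5,0.2,0,0,-0.352,0.34],[-2.85,0.9,0.2,0,0,-0.526,0.34],[-3.7,1.5,0.2,0,0,-0.701,0.34],[-4.4,2.2,0.2,0,0,-0.875,0.34],[-5.0,3.05,0.2,0,0,-1.05,0.34],[-5.4,4.0,0.2,0,0,-1.225,0.34],[-5.55,4.45,0.2,0,0,-1.312,0.34],[-5.55,4.45,0.2,0,0,-1.312,0.34]]]' 40
python3 - <<'E'
from h import *
im,d=bot.read_camera("top"); cv2.imwrite("pics/t2.png",cv2.resize(im[200:330,180:370],None,fx=4,fy=4,interpolation=cv2.INTER_CUBIC))
C=cal("wrist");im,d=bot.read_camera("wrist"); cv2.imwrite("pics/w2.png",im)
rows([])
E
```

```text
t: 4.2
eef_pos: [0.5578, 0.1971, 0.0617]
tool_rot: [-0.0, 0.975, 0.224, 0.002]
contact_force: [1.0, 0.1, 0.4]
gripper_width: 0.341
t 4.3 TCP [0.5576 0.1972 0.0611] psi 25.85 tilt 0.15 F [1.9 1.  1.8] w 0.341
```

View pics/w2.png

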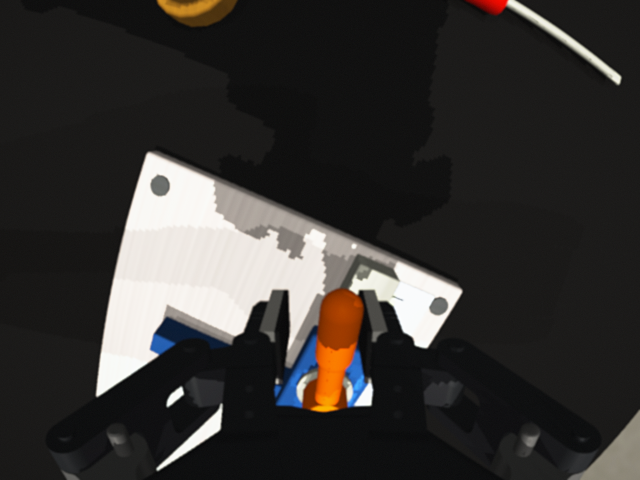

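View pics/t2.png

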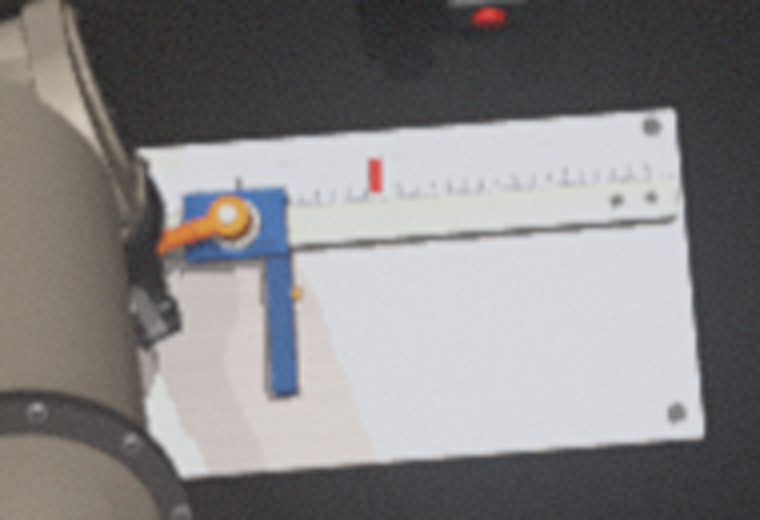

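The lever is open, at about 110 degrees in the top picture. Next I'll lift and pinch the stop arm.

```bash
python3 - <<'E'
from h import *
p=fw(-.042,.0715); print(p)
rows([(.5576,.1972,.12,25.85),(*p,.12,91),(*p,.019,91)])
E
```

```text
[0.50099866 0.11931947]
t 4.3 TCP [0.5576 0.1972 0.0611] psi 25.85 tilt 0.15 F [1.9 1.  1.8] w 0.341
[ 0.01  0.   -5.89] [ 0.    -0.003 -0.   ]
[-8.47  4.54 -5.92] [ 0.002 -0.002 -1.137]
[-8.5   4.54  4.18] [ 0.002 -0.002 -1.137]
```

```bash
python3 -m creep '[[[0,0,-5.9,0,0,0,0.4],[-3,1.5,-5.9,0,0,-0.2,0.5],[-8.5,4.5,-5.9,0,0,-1.137,0.5],[-8.5,4.5,-5.9,0,0,-1.137,0.5],[-8.5,4.5,-5.9,0,0,-1.137,0.5],[-8.5,4.5,-5.9,0,0,-1.137,0.5],[-8.5,4.5,-5.9,0,0,-1.137,0.5],[-8.5,4.5,-5.9,0,0,-1.137,0.5]]]' 40
python3 - <<'E'
from h import *
p=fw(-.042,.0715)
C=cal("wrist");im,d=bot.read_camera("wrist"); cv2.imwrite("pics/w3.png",im)
P=[np.r_[fw(*a),z] for a,z in [((-.042,.0715),.0355),((-.058,.0645),.0355),((-.058,.0785),.0355),((.041,.096),.071),((.0725,.014),.0146)]]
print(proj("wrist",P,C).round(1))
rows([(*p,.019,91)])
E
```

```text
t: 5.3
eef_pos: [0.4997, 0.1191, 0.1189]
tool_rot: [-0.0, 0.701, 0.713, -0.0]
contact_force: [0.3, 0.1, 0.3]
gripper_width: 0.5
[[323.6 251.9]
 [312.5 227.8]
 [334.8 227.8]
 [361.2 389.5]
 [254.2 374.1]]
t 5.35 TCP [0.4997 0.1191 0.1189] psi 90.89 tilt 0.01 F [0.1 0.1 0.3] w 0.501
[0.02 0.13 9.99] [-0.    -0.    -0.002]
```

View pics/w3.png

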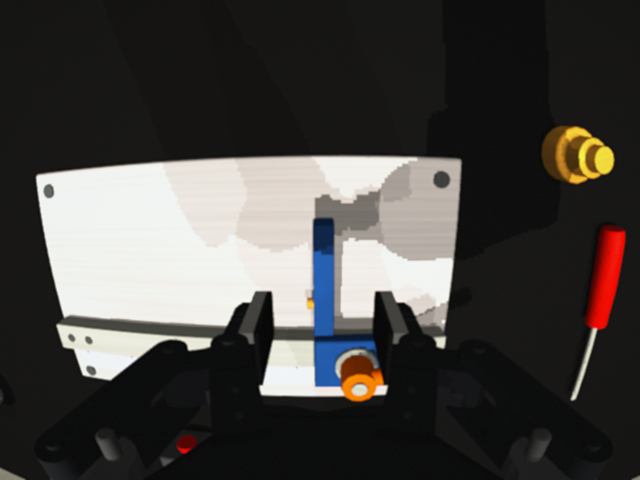

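The arm end is at (324,220), centred between the fingers as predicted. I'll descend and pinch.

```bash
python3 -m creep '[[[0,0.1,5.5,0,0,0,0.5],[0,0.1,9.8,0,0,0,0.5],[0,0.1,9.8,0,0,0,0.3],[0,0.1,9.8,0,0,0,0.1],[0,0.1,9.8,0,0,0,0.1],[0,0.1,9.8,0,0,0,0.1]]]' 40
python3 - <<'E'
from h import *
C=cal("wrist");im,d=bot.read_camera("wrist"); cv2.imwrite("pics/w4.png",im)
p,R,o=pose(); print(fl(p)); 
q=fw(*(fl(p)-[0,.0805]))
rows([(*q,p[2],91)])
E
```

```text
t: 6.1
eef_pos: [0.5009, 0.1193, 0.0215]
tool_rot: [0.0, 0.7, 0.714, 0.0]
contact_force: [0.1, 0.1, -8.2]
gripper_width: 0.151
[-0.04215541  0.07147926]
t 6.15 TCP [0.5008 0.1193 0.0215] psi 91.08 tilt 0.04 F [ 0.4  0.1 -6.4] w 0.151
[-8.05 -0.   -0.  ] [ 0.001 -0.     0.001]
```

View pics/w4.png

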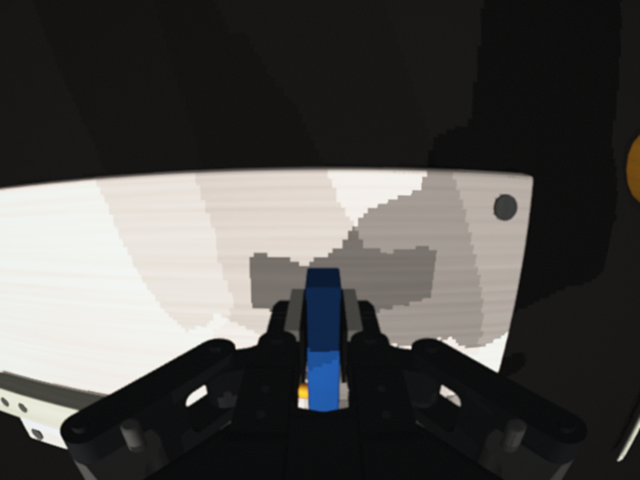

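```bash
python3 -m creep '[[[-1,0,0,0,0,0,0.1],[-2.5,0,0,0,0,0,0.1],[-4,0,0,0,0,0,0.1],[-5.5,0,0,0,0,0,0.1],[-6.8,0,0,0,0,0,0.1],[-7.6,0,0,0,0,0,0.1],[-8,0,0,0,0,0,0.1],[-8,0,0,0,0,0,0.1],[-8,0,0,0,0,0,0.1]]]' 40
python3 - <<'E'
from h import *
rows([]);p=pose()[0];print(fl(p))
im,d=bot.read_camera("top"); cv2.imwrite("pics/t5.png",cv2.resize(im[220:275,220:330],None,fx=7,fy=7,interpolation=cv2.INTER_CUBIC))
im,d=bot.read_camera("scene"); cv2.imwrite("pics/s5.png",cv2.resize(im[260:360,280:420],None,fx=5,fy=5,interpolation=cv2.INTER_CUBIC))
E
```

```text
t: 7.28
eef_pos: [0.5026, 0.0389, 0.0214]
tool_rot: [0.0, 0.7, 0.714, 0.0]
contact_force: [-3.1, 1.4, 6.0]
gripper_width: 0.155
t 7.28 TCP [0.5026 0.0389 0.0214] psi 91.08 tilt 0.05 F [-3.1  1.4  6. ] w 0.155
[-0.04184459 -0.00891577]
```

View pics/t5.png

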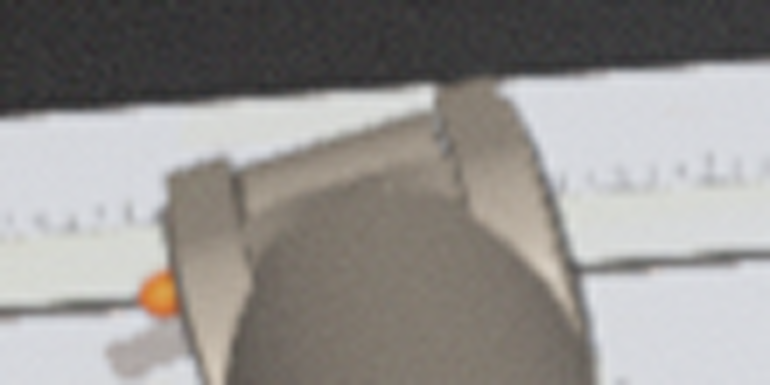

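View pics/s5.png

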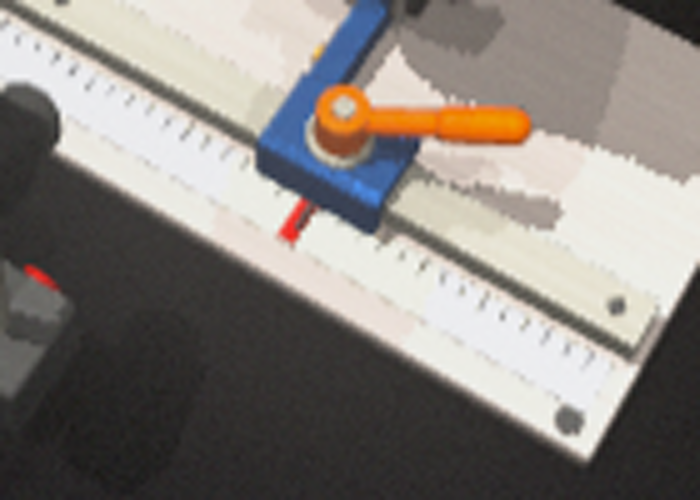

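```bash
python3 - <<'E'
from h import *
im,d=bot.read_camera("scene"); cv2.imwrite("pics/s6.png",cv2.resize(im[285:315,325:365],None,fx=16,fy=16,interpolation=cv2.INTER_CUBIC))
f=lambda P:((proj("scene",P)-[325,285]+.5)*16-.5).round(0)
for y in (.010,.014,.018): print(y,f([np.r_[fw(x,y),.0146] for x in (.0615,.0835)]).tolist(), f([np.r_[fw(x,y),z] for x in (.063,.077) for z in(.0146,.018,.022)]).tolist())
E
```

```text
0.01 [[259.0, 248.0], [175.0, 373.0]] [[253.0, 256.0], [254.0, 246.0], [255.0, 233.0], [200.0, 336.0], [200.0, 325.0], [201.0, 313.0]]
0.014 [[284.0, 262.0], [200.0, 388.0]] [[278.0, 271.0], [279.0, 260.0], [280.0, 247.0], [225.0, 350.0], [226.0, 340.0], [227.0, 327.0]]
0.018 [[309.0, 277.0], [225.0, 403.0]] [[303.0, 285.0], [304.0, 274.0], [306.0, 262.0], [250.0, 365.0], [251.0, 355.0], [252.0, 342.0]]
```

View pics/s6.png

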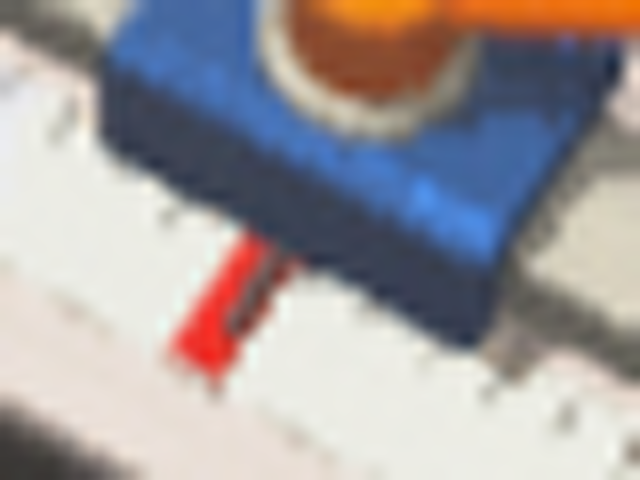

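The pointer sits right of the middle of the red tag, about 2.5 mm to +y. I'll nudge the stop to -y, then release and look from above.

```bash
python3 -m creep '[[[-0.1,0,0,0,0,0,0.1],[-0.25,0,0,0,0,0,0.1],[-0.25,0,0,0,0,0,0.1],[-0.25,0,0,0,0,0,0.1]]]' 40
python3 - <<'E'
from h import *
rows([]);p=pose()[0];print(fl(p))
im,d=bot.read_camera("scene"); cv2.imwrite("pics/s7.png",cv2.resize(im[285:315,325:365],None,fx=16,fy=16,interpolation=cv2.INTER_CUBIC))
E
```

```text
t: 7.92
eef_pos: [0.5026, 0.0374, 0.0214]
tool_rot: [0.0, 0.7, 0.714, 0.0]
contact_force: [-2.7, 3.8, 5.7]
gripper_width: 0.15
t 7.92 TCP [0.5026 0.0374 0.0214] psi 91.13 tilt 0.05 F [-2.7  3.8  5.7] w 0.15
[-0.0418824  -0.01039162]
```

View pics/s7.png

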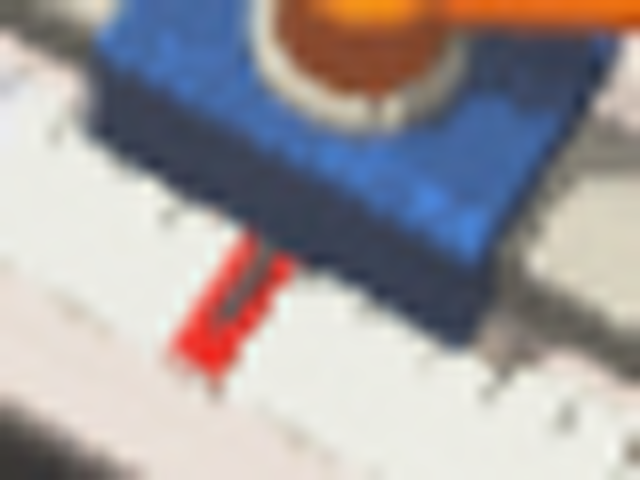

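```bash
python3 -m creep '[[[-0.08,0,0,0,0,0,0.1],[-0.08,0,0,0,0,0,0.1],[-0.08,0,0,0,0,0,0.4],[-0.08,0,0,0,0,0,0.5],[-0.08,0,-5,0,0,0,0.5],[-0.08,0,-10,0,0,0,0.5],[-0.08,4,-12,0,0,0,0.5]]]' 40
python3 - <<'E'
from h import *
rows([])
C=cal("wrist");im,d=bot.read_camera("wrist"); cv2.imwrite("pics/w8.png",im)
im,d=bot.read_camera("scene"); cv2.imwrite("pics/s8.png",cv2.resize(im[285:315,325:365],None,fx=16,fy=16,interpolation=cv2.INTER_CUBIC))
im,d=bot.read_camera("top"); cv2.imwrite("pics/t8.png",cv2.resize(im[220:275,220:330],None,fx=7,fy=7,interpolation=cv2.INTER_CUBIC))
E
```

```text
t: 8.85
eef_pos: [0.5421, 0.036, 0.1437]
tool_rot: [0.001, 0.7, 0.714, 0.001]
contact_force: [1.6, 0.2, -0.5]
gripper_width: 0.497
t 8.85 TCP [0.5421 0.036  0.1437] psi 91.08 tilt 0.13 F [ 1.6  0.2 -0.5] w 0.497
```

View pics/w8.png

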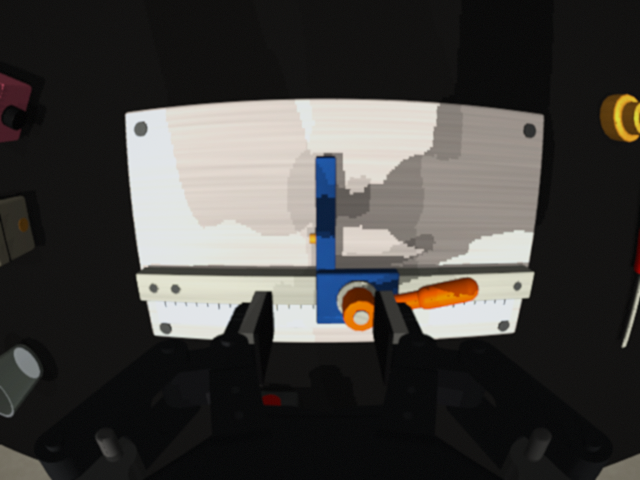

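View pics/s8.png

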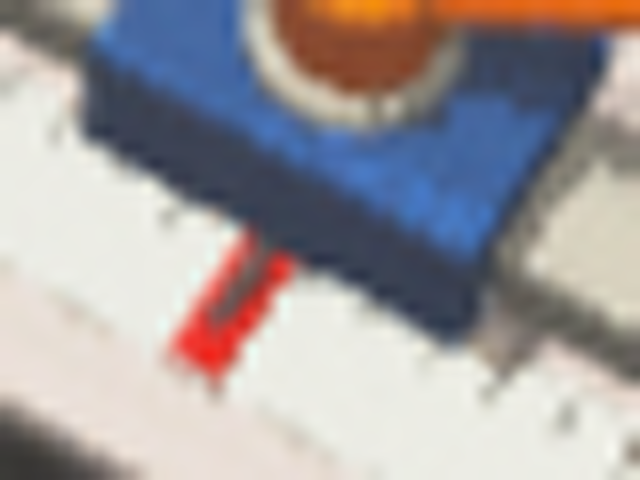

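View pics/t8.png

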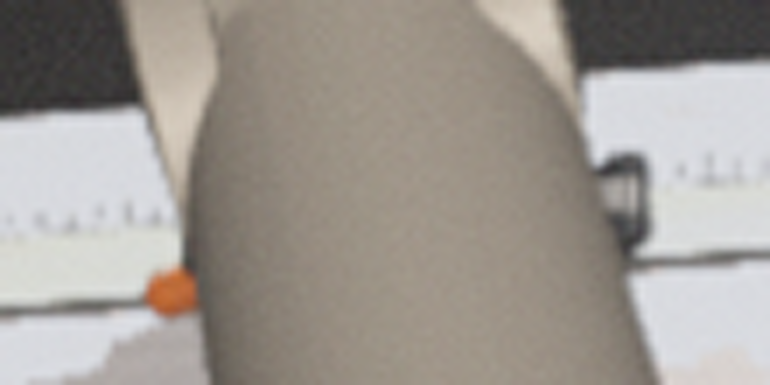

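The pointer is now central in the red tag. Next I'll go above the open lever.

```bash
python3 - <<'E'
from h import *
hub=fw(.041,.0135); th=np.radians(109)+YAW; g=hub+.058*np.array([np.cos(th),np.sin(th)]); print(g)
rows([(*g,.14,20)])
E
```

```text
[0.56516279 0.11733335]
t 9.0 TCP [0.5449 0.0363 0.1423] psi 91.03 tilt 0.26 F [-1.  -0.6 -0.1] w 0.502
[8.06 2.17 0.24] [ 0.004 -0.003  1.24 ]
```

```bash
python3 -m creep '[[[4,1,0.2,0,0,0.17,0.5],[8.1,2.1,0.2,0,0,1.24,0.5],[8.1,2.1,0.2,0,0,1.24,0.5],[8.1,2.1,0.2,0,0,1.24,0.5],[8.1,2.1,0.2,0,0,1.24,0.5],[8.1,2.1,0.2,0,0,1.24,0.5],[8.1,2.1,0.2,0,0,1.24,0.5],[8.1,2.1,0.2,0,0,1.24,0.5]]]' 40
python3 - <<'E'
from h import *
C=cal("wrist");im,d=bot.read_camera("wrist"); cv2.imwrite("pics/w9.png",im)
hub=np.r_[fw(.041,.0135),.071]; th=np.radians(109)+YAW; e=np.array([np.cos(th),np.sin(th)])
g=np.r_[hub[:2]+.058*e,.079]; tp=np.r_[hub[:2]+.078*e,.083]
print(proj("wrist",[hub,g,tp,np.r_[fw(.0835,.014),.0146]],C).round(1)); rows([(*g[:2],.062,20)])
E
```

```text
t: 10.0
eef_pos: [0.5605, 0.1176, 0.1377]
tool_rot: [0.0, 0.985, 0.175, -0.001]
contact_force: [-0.4, -0.5, 1.3]
gripper_width: 0.499
[[331.2 342.4]
 [332.5 264.8]
 [333.1 233.4]
 [379.2 318.4]]
t 10.05 TCP [0.5607 0.1177 0.1379] psi 20.21 tilt 0.12 F [-0.4  0.1 -0.1] w 0.497
[0.42 0.18 7.59] [0.    0.002 0.004]
```

View pics/w9.png

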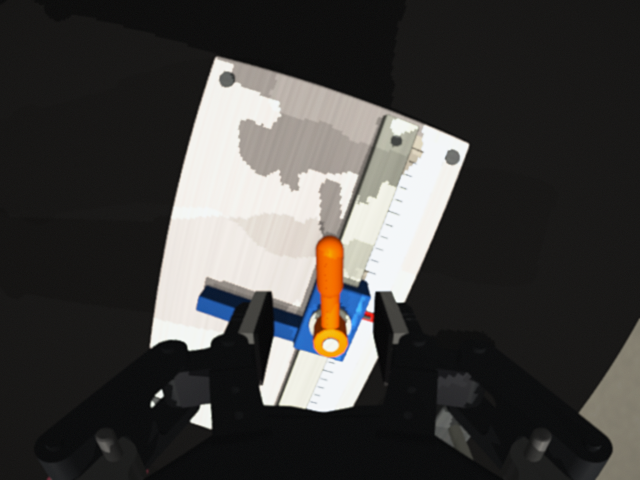

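The hub is at (330,345) and the handle tip at (330,240), matching the prediction. I'll descend and swing the lever closed.

```bash
python3 -m creep '[[[0.3,0.15,4,0,0,0,0.5],[0.4,0.2,7.6,0,0,0,0.5],[0.4,0.2,7.6,0,0,0,0.4],[0.4,0.2,7.6,0,0,0,0.34],[0.4,0.2,7.6,0,0,0,0.34]]]' 40
python3 - <<'E'
from h import *
hub=fw(.041,.0135)
w=[]
for a in (100,90,80,70,60,50,40,35,32):
    th=np.radians(a)+YAW; w.append((*(hub+.058*np.array([np.cos(th),np.sin(th)])),.062,a+1-90))
rows(w)
E
```

```text
t: 10.68
eef_pos: [0.5672, 0.1178, 0.0644]
tool_rot: [-0.0, 0.985, 0.174, 0.001]
contact_force: [0.6, 0.5, 0.8]
gripper_width: 0.341
t 10.68 TCP [0.5672 0.1178 0.0644] psi 20.07 tilt 0.15 F [0.6 0.5 0.8] w 0.341
[0.7  0.05 0.24] [-0.    -0.003  0.158]
[1.68 0.29 0.24] [-0.    -0.003  0.333]
[2.6  0.7  0.25] [-0.001 -0.003  0.507]
[3.44 1.27 0.25] [-0.001 -0.003  0.682]
[4.17 1.97 0.25] [-0.001 -0.002  0.856]
[4.76 2.79 0.25] [-1.000e-03 -2.000e-03  1.031e+00]
[5.2  3.7  0.25] [-0.002 -0.002  1.206]
[5.37 4.18 0.25] [-0.002 -0.002  1.293]
[5.44 4.47 0.25] [-0.002 -0.002  1.345]
```

```bash
python3 -m creep '[[[0.7,0.05,0.2,0,0,0.158,0.34],[1.7,0.3,0.2,0,0,0.333,0.34],[2.6,0.7,0.2,0,0,0.507,0.34],[3.45,1.3,0.2,0,0,0.682,0.34],[4.2,2.0,0.2,0,0,0.856,0.34],[4.75,2.8,0.2,0,0,1.031,0.34],[5.2,3.7,0.2,0,0,1.206,0.34],[5.4,4.2,0.2,0,0,1.293,0.34],[5.45,4.5,0.2,0,0,1.345,0.34],[5.45,4.5,0.2,0,0,1.345,0.34]]]' 40
python3 - <<'E'
from h import *
C=cal("wrist");im,d=bot.read_camera("wrist"); cv2.imwrite("pics/w10.png",im)
im,d=bot.read_camera("scene"); cv2.imwrite("pics/s10.png",cv2.resize(im[265:325,300:380],None,fx=9,fy=9,interpolation=cv2.INTER_CUBIC))
rows([])
E
```

```text
t: 11.92
eef_pos: [0.6335, 0.096, 0.062]
tool_rot: [-0.002, 0.879, -0.476, 0.0]
contact_force: [-0.8, 4.4, 1.8]
gripper_width: 0.339
t 12.03 TCP [0.6332 0.0957 0.0617] psi -56.86 tilt 0.14 F [0.2 5.4 2.4] w 0.338
```

View pics/w10.png

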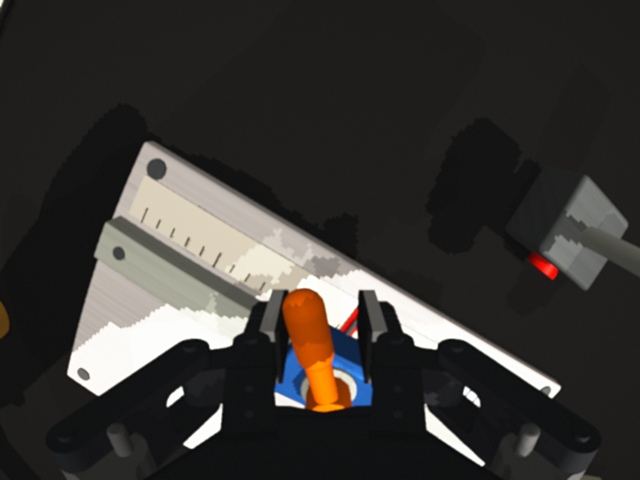

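View pics/s10.png

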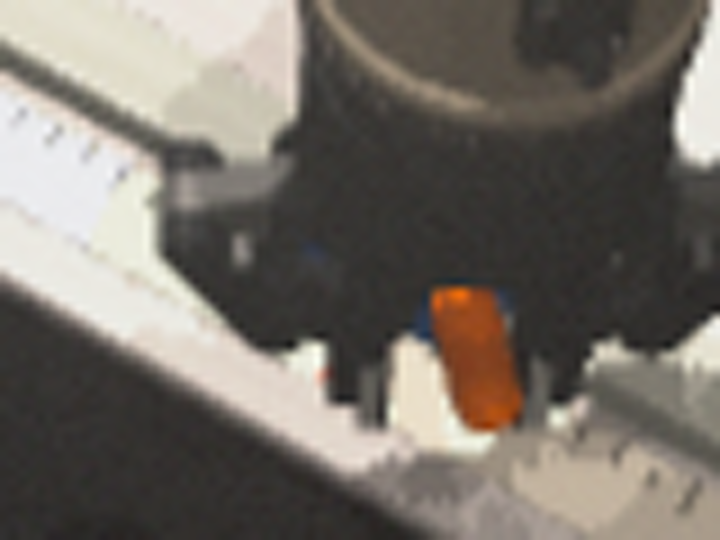

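```bash
python3 -m creep '[[[0.3,0,0,0,0,0,0.34],[0.5,0,0,0,0,0,0.34],[0.5,0,0,0,0,0,0.34]]]' 40
python3 - <<'E'
from h import *
rows([])
C=cal("wrist");im,d=bot.read_camera("wrist"); cv2.imwrite("pics/w11.png",im)
E
```

```text
t: 12.4
eef_pos: [0.6337, 0.0953, 0.0613]
tool_rot: [-0.002, 0.88, -0.475, -0.003]
contact_force: [-7.5, 12.4, 8.3]
gripper_width: 0.336
t 12.4 TCP [0.6337 0.0953 0.0613] psi -56.73 tilt 0.44 F [-7.5 12.4  8.3] w 0.336
```

View pics/w11.png

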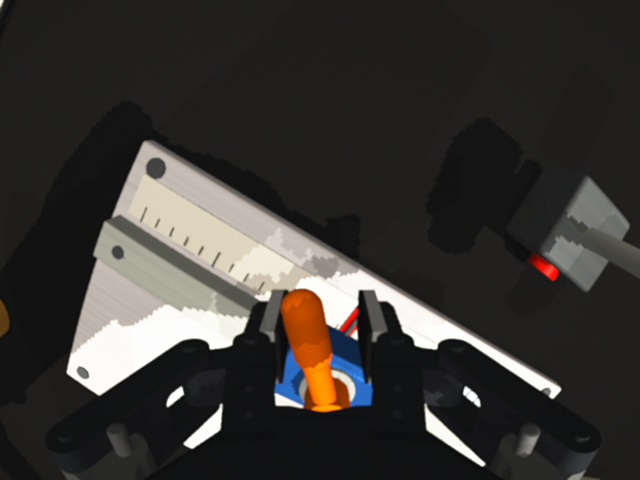

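The lever is against its locked end: the force rose to about 14 N with hardly any motion. I'll back off, rise and go towards the transmitter.

```bash
python3 - <<'E'
from h import *
rows([(.6337,.0953,.12,-56.7),(.55,.08,.2,-20),(.5439,-.3027,.18,4.8)])
E
```

```text
t 12.45 TCP [0.6338 0.0953 0.0613] psi -56.73 tilt 0.43 F [-6.6 12.5  8.6] w 0.341
[-0.05  0.   -5.87] [-0.     0.008 -0.   ]
[ -3.42   7.84 -13.85] [-0.003  0.007 -0.641]
[ 28.25  29.34 -12.1 ] [-0.004  0.007 -1.074]
```

```bash
python3 -m creep '[[[-0.9,0,0,0,0,0,0.4],[-0.9,0,-4,0,0,0,0.5],[-1.5,1,-9,0,0,0,0.7],[-3,5,-13.5,0,0,-0.3,0.9],[-3.5,8,-13.5,0,0,-0.5,1],[0,10,-13.5,0,0,-0.7,1],[5,14,-13,0,0,-0.85,1],[10,18,-12,0,0,-1.07,1],[15,21,-12,0,0,-1.07,1],[20,24,-12,0,0,-1.07,1]]]' 40
python3 - <<'E'
from h import *
im,d=bot.read_camera("scene"); cv2.imwrite("pics/s12.png",cv2.resize(im[275:325,310:390],None,fx=10,fy=10,interpolation=cv2.INTER_CUBIC))
im,d=bot.read_camera("top"); cv2.imwrite("pics/t12.png",im); cv2.imwrite("pics/t12c.png",cv2.resize(im[220:320,200:360],None,fx=5,fy=5,interpolation=cv2.INTER_CUBIC))
rows([(.5439,-.3027,.16,4.8)])
E
```

```text
t: 13.7
eef_pos: [0.542, -0.2087, 0.1808]
tool_rot: [0.0, 0.999, 0.038, 0.0]
contact_force: [1.1, 0.2, 0.0]
gripper_width: 0.999
t 13.8 TCP [ 0.5404 -0.2162  0.1815] psi 3.57 tilt 0.36 F [-1.3  0.1  0.4] w 0.999
[-0.19  8.65  2.21] [ 0.006 -0.    -0.021]
```

View pics/s12.png

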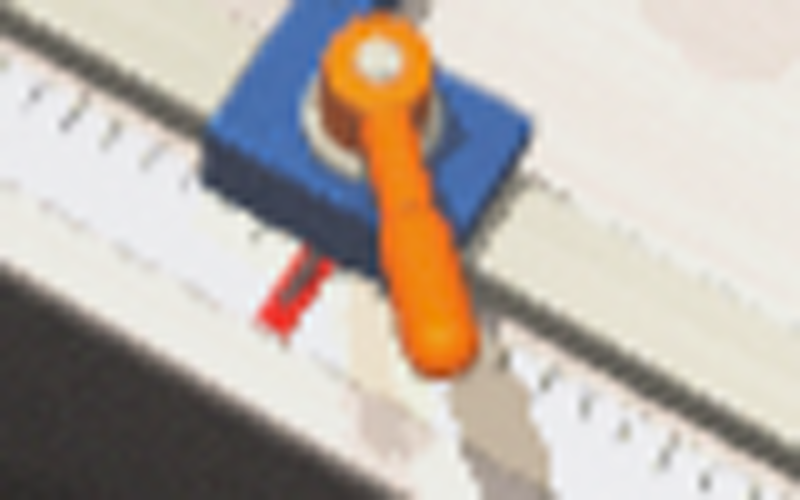

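View pics/t12c.png

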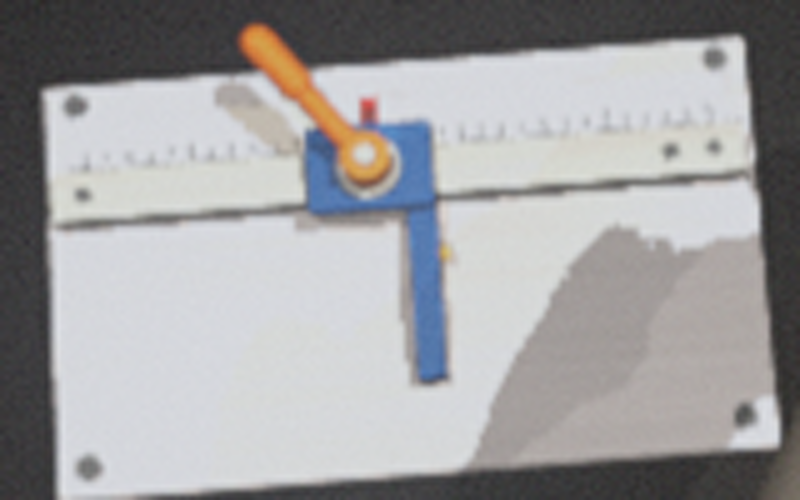

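Both pictures show the lever locked and the pointer over the red tag: in the top crop the tag is at (368,110), and the pointer is central on it. Now I'll centre over the transmitter.

```bash
python3 -m creep '[[[-0.2,4,2.2,0,0,-0.02,1],[-0.2,8.6,2.2,0,0,-0.02,1],[-0.2,8.6,2.2,0,0,-0.02,1],[-0.2,8.6,2.2,0,0,-0.02,1]]]' 60
python3 - <<'E'
from h import *
f=lambda a:(np.array(a,float)+.5)/5-.5+[200,220]
print("arm",fl(onplane("top",f([[447,380],[418,382]]),.0355)).round(4),"saddle",fl(onplane("top",f([[434,122],[305,132]]),.044)).round(4),"mark",fl(onplane("top",f([[368,110]]),.0146)).round(4))
C=cal("wrist");im,d=bot.read_camera("wrist"); cv2.imwrite("pics/w13.png",im)
c=np.array([.5439,-.3027]);a=.084;e=np.array([[np.cos(a),np.sin(a)],[-np.sin(a),np.cos(a)]])
print(proj("wrist",[np.r_[c+np.array(s)@e,.058] for s in [(.028,.045),(.028,-.045),(-.028,-.045),(-.028,.045)]],C).round(1))
rows([(*c,.02,4.8)])
E
```

```text
t: 14.3
eef_pos: [0.5469, -0.2916, 0.1586]
tool_rot: [0.0, 0.999, 0.047, -0.0]
contact_force: [0.1, -0.4, 0.2]
gripper_width: 1.002
arm [[-0.0602 -0.0166]
 [-0.0601 -0.0031]] saddle [[ 0.0613 -0.0186]
 [ 0.061   0.0423]] mark [[0.0766 0.014 ]]
[[361.7 191.1]
 [356.3 312.8]
 [280.5 311.9]
 [277.2 190.2]]
t 14.35 TCP [ 0.5473 -0.2907  0.1586] psi 5.48 tilt 0.03 F [ 0.5 -0.9  0.2] w 1.001
[-0.44  1.17 13.86] [-0.     0.     0.012]
```

View pics/w13.png

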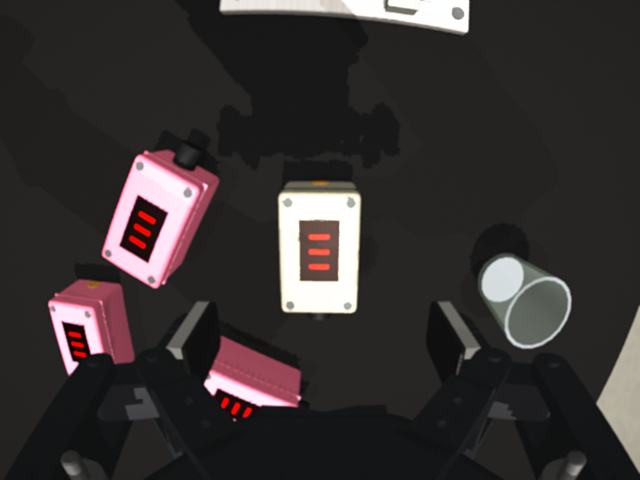

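The box corners at (279,191), (361,191), (357,312) and (281,312) match the prediction to within 2 px. It is clear of the pink boxes and the beaker, so I'll descend and grip.

```bash
python3 -m creep '[[[-0.4,1.15,4,0,0,0.005,1],[-0.4,1.15,9,0,0,0.005,1],[-0.4,1.15,13,0,0,0.005,1],[-0.4,1.15,13.9,0,0,0.005,1],[-0.4,1.15,13.9,0,0,0.005,0.6],[-0.4,1.15,13.9,0,0,0.005,0.4],[-0.4,1.15,13.9,0,0,0.005,0.4],[-0.4,1.15,13.9,0,0,0.005,0.4]]]' 60
python3 - <<'E'
from h import *
rows([])
C=cal("wrist");im,d=bot.read_camera("wrist"); cv2.imwrite("pics/w14.png",im)
E
```

```text
t: 15.35
eef_pos: [0.5459, -0.3039, 0.0218]
tool_rot: [0.001, 0.999, 0.045, 0.002]
contact_force: [-0.2, 1.2, 6.9]
gripper_width: 0.648
t 15.35 TCP [ 0.5459 -0.3039  0.0218] psi 5.17 tilt 0.19 F [-0.2  1.2  6.9] w 0.648
```

View pics/w14.png

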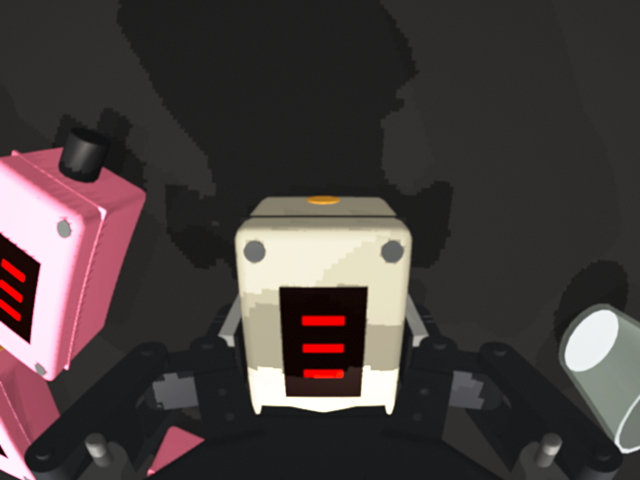

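```bash
python3 - <<'E'
from h import *
q=fw(-.012,-.086); print(q)
rows([(.5459,-.3039,.10,5.17),(*q,.10,1.05),(*q,.04,1.05)])
E
```

```text
[ 0.53387572 -0.03760519]
t 15.4 TCP [ 0.5459 -0.3039  0.0219] psi 5.17 tilt 0.19 F [0.5 1.  7.7] w 0.649
[ 0.02  0.01 -7.81] [ 0.001 -0.003 -0.   ]
[  1.22 -26.62  -7.84] [ 0.001 -0.003  0.072]
[  1.2  -26.63  -1.84] [ 0.001 -0.003  0.072]
```

```bash
python3 -m creep '[[[0,0,-3,0,0,0,0.4],[0,-1,-7.5,0,0,0,0.4],[0.3,-6,-7.8,0,0,0.03,0.4],[0.7,-12,-7.8,0,0,0.07,0.4],[1,-18,-7.8,0,0,0.072,0.4],[1.2,-23,-7.8,0,0,0.072,0.4],[1.2,-26.6,-7.8,0,0,0.072,0.4],[1.2,-26.6,-7.8,0,0,0.072,0.4],[1.2,-26.6,-7.8,0,0,0.072,0.4]]]' 60
python3 - <<'E'
from h import *
q=fw(-.012,-.086); rows([(*q,.036,1.05)])
C=cal("wrist");im,d=bot.read_camera("wrist"); cv2.imwrite("pics/w15.png",im)
im,d=bot.read_camera("scene"); cv2.imwrite("pics/s15.png",cv2.resize(im[200:350,250:450],None,fx=4,fy=4,interpolation=cv2.INTER_CUBIC))
E
```

```text
t: 16.52
eef_pos: [0.5324, -0.0379, 0.098]
tool_rot: [0.0, 1.0, 0.009, 0.0]
contact_force: [-0.3, -1.0, -4.1]
gripper_width: 0.646
t 16.52 TCP [ 0.5324 -0.0379  0.098 ] psi 1.02 tilt 0.02 F [-0.3 -1.  -4.1] w 0.646
[ 0.15 -0.03  6.2 ] [ 0. -0. -0.]
```

View pics/w15.png

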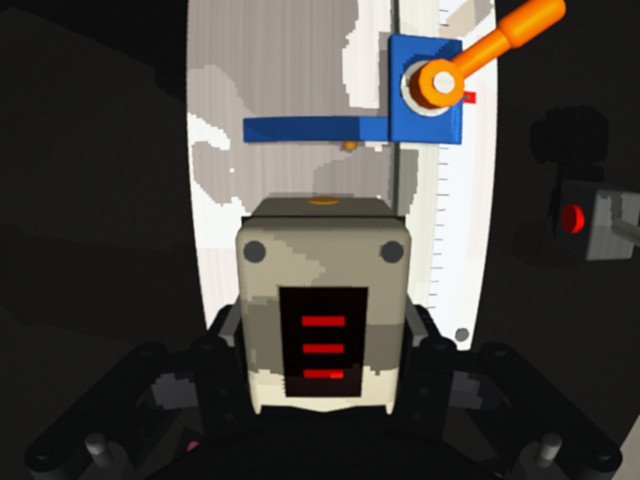

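View pics/s15.png

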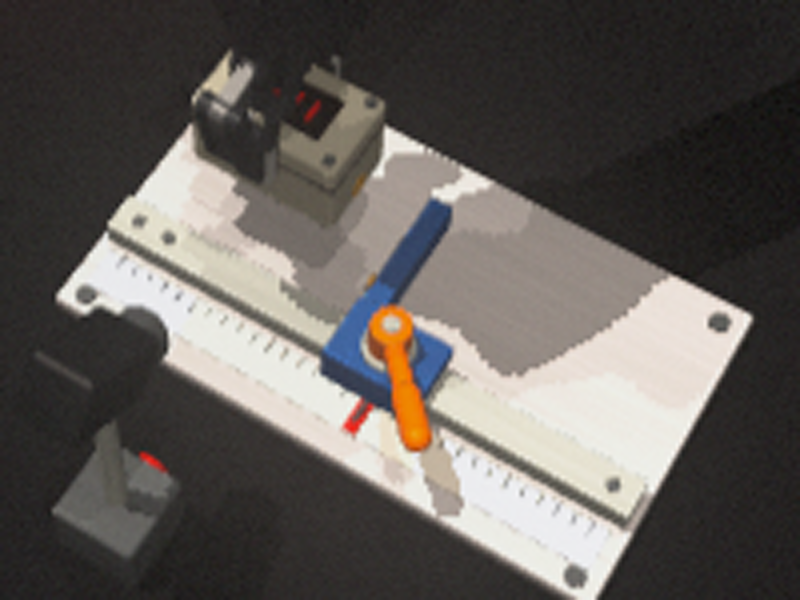

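```bash
python3 -m creep '[[[0,0,3,0,0,0,0.4],[0,0,5.4,0,0,0,0.4],[0,0,6.1,0,0,0,0.4],[0,0,6.4,0,0,0,0.4],[0,0,6.5,0,0,0,0.4],[0,0,6.5,0,0,0,0.4]]]' 60
python3 - <<'E'
from h import *
rows([])
E
```

```text
t: 17.38
eef_pos: [0.5332, -0.038, 0.0338]
tool_rot: [0.0, 1.0, 0.009, 0.001]
contact_force: [-2.6, -2.1, 2.8]
gripper_width: 0.644
t 17.38 TCP [ 0.5332 -0.038   0.0338] psi 0.99 tilt 0.09 F [-2.6 -2.1  2.8] w 0.644
```

On the plate at the expected height. Now I'll slide to the fence, then to the stop.

```bash
python3 -m creep '[[[0.6,0,0,0,0,0,0.4],[1.2,0,0,0,0,0,0.4],[1.5,0,0,0,0,0,0.4],[1.7,0,0,0,0,0,0.4],[1.7,-0.6,0,0,0,0,0.4],[1.7,-1.2,0,0,0,0,0.4],[1.7,-1.7,0,0,0,0,0.4],[1.7,-1.7,0,0,0,0,0.4]]]' 60
python3 - <<'E'
from h import *
rows([]); print(fl(pose()[0]))
E
```

```text
t: 18.38
eef_pos: [0.5477, -0.0243, 0.0339]
tool_rot: [0.002, 1.0, 0.007, -0.001]
contact_force: [-9.6, -9.9, 12.0]
gripper_width: 0.646
t 18.38 TCP [ 0.5477 -0.0243  0.0339] psi 0.85 tilt 0.22 F [-9.6 -9.9 12. ] w 0.646
[ 0.00202924 -0.07294472]
```

```bash
python3 -m creep '[[[0,-0.4,-0.1,0,0,0,0.4],[0,-0.8,-0.1,0,0,0,0.4],[0,-1.0,-0.1,0,0,0,0.4],[0,-1.2,-0.1,0,0,0,0.4],[0,-1.2,-0.1,0,0,0,0.4]]]' 60
python3 - <<'E'
from h import *
rows([]); print(fl(pose()[0]))
C=cal("wrist");im,d=bot.read_camera("wrist"); cv2.imwrite("pics/w17.png",im)
im,d=bot.read_camera("scene"); cv2.imwrite("pics/s17.png",cv2.resize(im[200:350,250:450],None,fx=4,fy=4,interpolation=cv2.INTER_CUBIC))
E
```

```text
t: 19.0
eef_pos: [0.5475, -0.0142, 0.0341]
tool_rot: [0.003, 1.0, 0.007, -0.001]
contact_force: [-5.7, -14.5, 2.6]
gripper_width: 0.646
t 19.0 TCP [ 0.5475 -0.0142  0.0341] psi 0.86 tilt 0.37 F [ -5.7 -14.5   2.6] w 0.646
[ 0.00202819 -0.0628704 ]
```

View pics/w17.png

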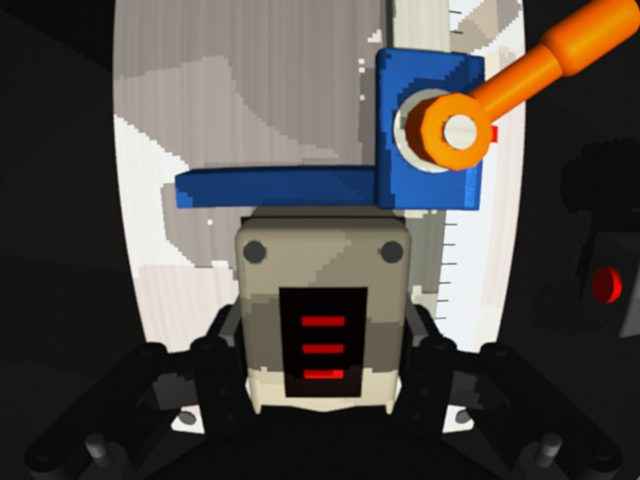

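View pics/s17.png

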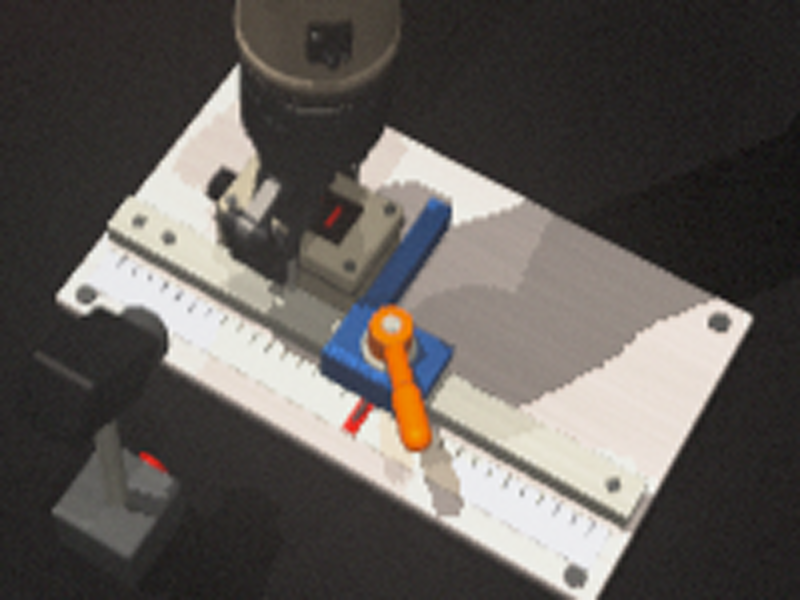

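```bash
python3 -m creep '[[[0.05,-0.1,0,0,0,0,0.4],[0.1,-0.15,0,0,0,0,0.4],[0.1,-0.15,0,0,0,0,0.4],[0.1,-0.15,0,0,0,0,0.4]]]' 60
python3 - <<'E'
from h import *
rows([]); print(fl(pose()[0]))
E
```

```text
t: 19.6
eef_pos: [0.5475, -0.0142, 0.0341]
tool_rot: [0.004, 1.0, 0.007, -0.002]
contact_force: [-8.5, -18.9, 5.2]
gripper_width: 0.645
t 19.6 TCP [ 0.5475 -0.0142  0.0341] psi 0.82 tilt 0.47 F [ -8.5 -18.9   5.2] w 0.645
[ 0.00201935 -0.06280916]
```

```bash
python3 - <<'E'
from h import *
im,d=bot.read_camera("scene"); a=cv2.resize(im[240:315,305:370],None,fx=8,fy=8,interpolation=cv2.INTER_CUBIC)
im,d=bot.read_camera("wrist"); b=cv2.resize(im[150:260,200:520],None,fx=2.5,fy=2.5,interpolation=cv2.INTER_CUBIC)
cv2.imwrite("pics/s18.png",a);cv2.imwrite("pics/w18.png",b);rows([])
E
```

```text
t 19.7 TCP [ 0.5475 -0.0142  0.0342] psi 0.82 tilt 0.46 F [ -9.1 -17.7   7.1] w 0.646
```

View pics/s18.png

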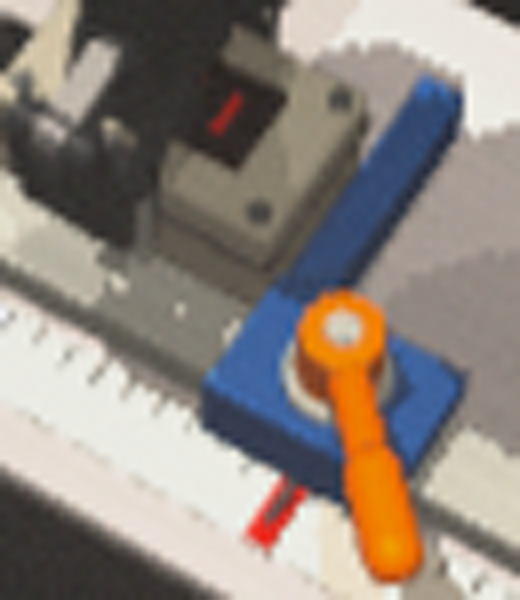

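View pics/w18.png

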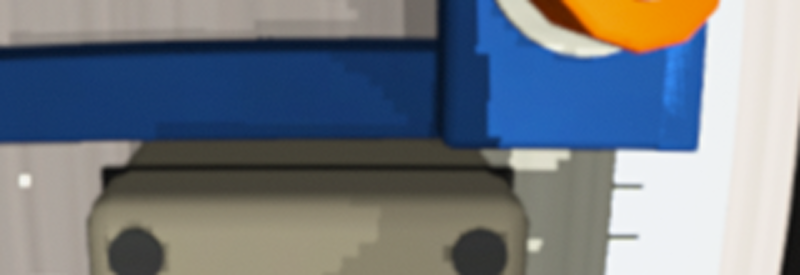

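```bash
python3 -c "
from station import bot
print(bot.hand_in())"
```

```text
the job is handed in; nothing more can be done
None
```

I swung the lever open, slid the stop until its pointer was on the red mark, and swung the lever back against its locked end. I then set the grey transmitter in the corner, display up and gland away from the stop. The job was handed in at about 19.7 s with the gripper still pressing it there.

What the last checks showed:
- **Pointer and lever:** in the last scene picture the pointer is within the red tag and the lever is locked. I estimate the pointer within about 1 mm of the middle, allowing for the viewing angle.
- **Pressing home:** pushing a further 1.5 mm towards the stop raised the force by about 4 N with under 0.1 mm of movement. The wrist force was about 9 N towards the fence and 18 N towards the stop. These are totals that include friction with the plate. The box was stalled within about 1 mm of the computed home position.
- **Squareness:** the tool was square to the fixture to about 0.25° and tilted about 0.5°.
- **Not measured:** I could not read the contact pin's travel directly; I inferred it from the box being flush with the stop.
- **Left alone:** I never touched the screwdriver, the beaker, the brass sensor head or the pink look-alikes, but I did not re-measure where they were at the end.

No check failed. One correction was needed along the way: the first slide left the pointer about 2.5 mm off towards +y, and I moved it back to the middle before locking.

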